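# Testing the chasing bench's safety switch with a punch

### The arm

A 7-joint arm with a two-finger parallel gripper is mounted at the origin on the work surface. World frame = base frame: x ahead of the robot, y to its left, z up, the work surface at z = 0. Lengths are in m, angles in rad, forces in N, time in s.
With the tool pointing down it reaches from about 0.4 to 0.9 m from the base axis. Payload 5.5 kg.
Tool frame: the origin (TCP) lies midway between the tips of the shut fingers; the grasp point (between the pads) lies 19 mm behind it (manip.grip_depth is the distance from the TCP to the grasp point, in m); z points along the fingers, y is the line along which they close (so a half turn about z gives the same grasp; the last joint's range is limited). The gripper opens to 92 mm and grips with 3 to 60 N. Pads are 19 mm wide; open, the fingers measure 130 mm over their backs; the gripper's body (75 mm by 190 mm) begins 47 mm behind the grasp point.
Start: joints at [1.449, 0.501, -0.427, 1.55, 0.221, 1.138, -0.21], TCP at [0.244, -0.602, 0.227] pointing down, gripper open.
Joint ranges: [-2.88, 2.88], [-0.31, 2.03], [-1.54, 1.56], [0.2, 2.42], [-1.41, 4.55], [0.19, 2.02], [-2.57, 2.57]. Speed limits (rad/s): [2.57, 2.57, 3.14, 3.14, 3.14, 3.14, 3.14].

### API

Orientations are given as a unit quaternion [x, y, z, w].
In Python, from bench import manip, effector, viewer gives the robot as it stands. Calls block until the motion is done:
- manip.move_pose(position, orientation): joint-space move of the TCP to a pose.
- manip.servo_line(position, ori=None, vel=0.15): straight line of the TCP; ori=None keeps the orientation; vel is the mean speed in m/s.
- manip.movej(angles): joint-space move.
- effector.open_jaws() and effector.close(f_grip=None): open the fingers fully, or close them until they stop; f_grip is the grip in N (None keeps the last).
- manip.sleep(seconds).
- manip.solve_ik(position, orientation): joint angles nearest the present ones, or None.
- viewer.get_image(name): name is "scene" or "top" or "wrist"; returns the picture (400x640x3 uint8, red, green, blue); there is no depth.
- viewer.get_calibration(name): a dict with "vfov" (degrees; the focal length in pixels is half the picture's height over the tangent of half this angle, whatever the lens; pixels are square), "cx", "cy" (the principal point, pixels), "eye" and "attitude" of the camera in the world. Camera axes: x right, y down, z forward; pixel columns grow to the right and rows downward; lengths in m; the calibration is good to about 2 mm. A picture is of the moment at which its call begins: read the wrist's pose just before it. get_calibration takes no time and is no camera call; for the wrist camera it gives the pose at the moment of the call.
A pose or a line that the arm cannot do raises manip.PlanningError and nothing moves.
- manip.hand_in(): hands the job in, once; it reports no verdict.
Readings, each from a call of its own:
- manip.current_clock(): time.
- manip.current_q(): joint angles.
- manip.current_joint_velocities(): joint speeds.
- manip.current_tau(): joint torques, N m.
- manip.current_tool_pos(): TCP position.
- manip.current_tcp_rot(): TCP orientation.
- manip.current_force(): force on the tool from outside, world axes, zero at the start.
- manip.current_wrist_torque(): the same for the moment, N m.
- manip.current_finger_gap(): finger opening in m.
Only numpy, scipy, OpenCV 4.12 (cv2) and the standard library are available. Lean on these libraries where they do the work, as an engineer would, in place of code of your own. Each camera call takes 0.05 s, during which the arm holds its last target. There are 200 camera calls.

### The job

Do the safety test of the switch box on the metal chaser's bench: its green test button sits deep in the yellow-rimmed hole in the front, out of a finger's reach, so take the yellow T-headed punch from the rack and press the button with its narrow tip, without ramming it, until the red-balled lever trips and drops by itself all the way. Finish with the lever lifted back up and over until it rests fully home, and the yellow punch lying flat on the cork mat; leave the other tools and things where they are.

Things in the scene. Friction and masses are not known exactly. Their poses are not given: they have to be found in the camera images.
- breaker: the safety switch: an upright grey plastic box fixed to the bench, 120 deep (x) x 230 wide (y) x 115 high; origin at the centre of its underside, front face at x = -60 mm in its frame (faces the robot, -x), z up. The test hole is in the front near its -y end, the lever on top near its +y end
- test_hole (a point): centre of the mouth of the test hole: a square hole 20 x 20 mm with a yellow rim 4 mm proud of the front face, 70 mm above the bench, at (-64, -65, 70) mm in the breaker frame. A 10 mm yellow line on the box's top runs straight above the hole's axis. The hole runs level along the breaker's +x; the button's face is 38 mm in from this point.
- button_face (a point): centre of the face of the green test button (18 mm square) inside the hole; moves along the breaker's +x when pressed
- test_button (a joint): button travel in m: 0 = out, 0.008 = fully pressed; spring, 2 N to start and about 6 N fully down; the lever trips at about 5 to 6 mm
- trip_lever (a joint): lever angle in rad: 0 = home (leans back 0.2 rad from upright, away from the robot, and rests there by its own weight), 1.55 = dropped (sticks out to the front, over the front face, nearly level). It is loose: it balances upright at 0.2 and falls by its weight either side; lifting it needs about 1 N. The fall takes about 1 s
- lever_ball (a point): centre of the lever's red ball, 26 mm diameter, 95 mm from the pivot on an 8 mm steel rod
- lever_pivot (a point): the lever's pivot, fixed on the breaker's top at (-35, 65, 129) mm in its frame; the axis is the breaker's y, the ball swings in its x-z plane
- rack: wooden punch rack fixed to the bench: three level pigeonholes side by side along its y, 62 mm apart, each 42 wide x 19 high, floor 39 mm above the bench, roof top 66 mm above the bench; 120 deep x 206 wide. Its front, where the punches stick out about 50 mm, is at x = -55 mm and faces its -x. Each of the three punches lies in a pigeonhole, tip outwards, which one is where varies
- rack_front (a point): point on the rack's front plane, at the middle pigeonhole, 45 mm above the bench
- yellow_punch: yellow T-headed punch, 150 long: a 10 x 10 mm square shank with a bare steel tip end, and at the other end a flat crossbar head 12 long x 34 wide x 10 high that does not go through the test hole. Origin at the centre of its underside; its x axis points from tip (x = -75 mm) to head (x = +75 mm), y along the crossbar, z up as it lies. 110 g (varies)
- punch_tip (a point): centre of the tip's end face, at (-75, 0, 5) mm in the punch frame
- punch_head (a point): centre of the head's end face, at (75, 0, 5) mm in the punch frame
- cork_mat: cork mat fixed flat on the bench, 180 (x) x 190 (y) x 4 mm; origin at the centre of its underside. For laying tools down
- steel_punch: plain steel punch, 150 long, 14 mm square, in another pigeonhole; to be left alone
- dark_punch: dark steel punch with a copper-coloured head, 150 long, 14 x 12 mm, in another pigeonhole; to be left alone
- hammer: chasing hammer lying on the bench; to be left alone
- tool_cup: terracotta cup, 72 mm wide, 90 high; to be left alone
- silver_boss: domed silvery disc, 70 mm wide, 13 high; to be left alone
- polish_jar: amber jar, 60 mm wide, 80 high; to be left alone

How it is judged:
By the outcome, as a careful person would: the job done as asked, in the order asked, and still so for the second after the job is handed in, with the robot touching nothing.
It also fails if it takes over 72 s, if anything falls off the work surface, if the arm or the gripper's body presses on something with over 40 N, if the wrist force passes 120 N, or if a joint passes its speed limit or range.

## Working session

There is one attempt and no reset: what is moved stays moved. The work goes in short steps, each a Python script; the robot and the scene stay as the last script left them, time stands still between calls to the robot, and variables do not carry over. Pictures are saved under pics/ and viewed, on a budget of 10 in all, crops included, one or two more only if the job needs it, and the job is handed in when it is done.

```bash
ls; mkdir -p pics; python3 - <<'E'
from bench import manip, effector, viewer
import cv2
for n in ("scene","top"):
    im=viewer.get_image(n); cv2.imwrite(f"pics/{n}0.png",im[:,:,::-1]); print(n,viewer.get_calibration(n))
print(viewer.get_calibration("wrist"),manip.current_tool_pos(),manip.current_tcp_rot(),manip.current_clock())
E
```

```text
pics
scene {'vfov': 53.761995521258534, 'cx': 321.52016177648153, 'cy': 199.8903140152801, 'eye': array([ 1.44002324, -0.04990213,  1.05436602]), 'attitude': array([ 0.65417043,  0.655738  , -0.26659741, -0.26644801])}
top {'vfov': 43.691432780553306, 'cx': 313.93904542216916, 'cy': 209.18994785999897, 'eye': array([ 0.27068606, -0.02962521,  1.70039527]), 'attitude': array([-0.70044403,  0.70832559, -0.06003412,  0.06363124])}
{'vfov': 63.43583176498914, 'cx': 320.48969454112125, 'cy': 196.69347580966271, 'eye': array([ 0.31239801, -0.57443025,  0.38446739]), 'attitude': array([ 0.8210087 , -0.55314475, -0.08009555,  0.11644872])} [ 0.24374806 -0.60188438  0.22579226] [ 9.81542462e-01  1.91242322e-01 -1.17117708e-04 -8.68927029e-04] 0.1
```

View pics/scene0.png

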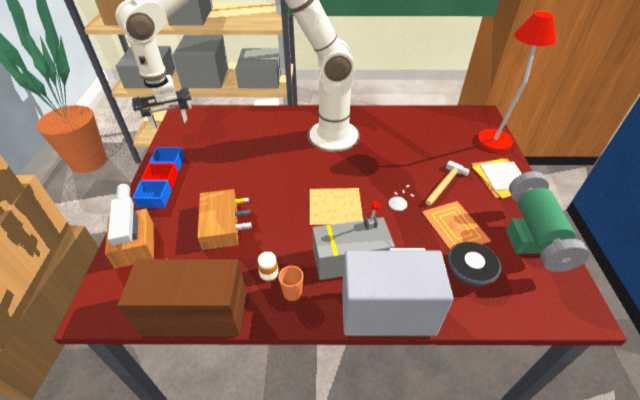

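View pics/top0.png

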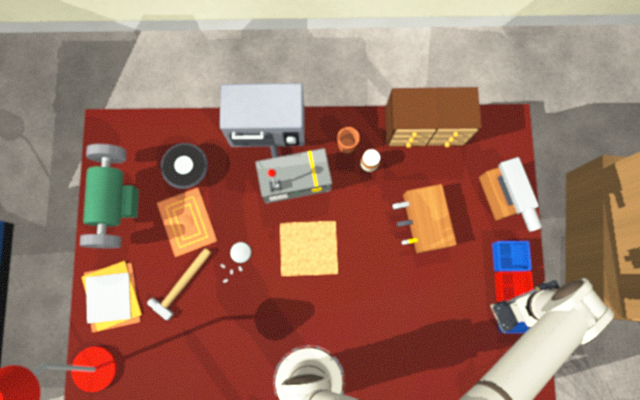

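The top view (up = +x, left = +y) shows the rack at about (428,218). Its punches stick out to the left, towards +y, and the yellow one is nearest the robot at (410,241). The mat is at (309,248), and the breaker at (294,176) has its lever home with the red ball at (272,173). I'll get rough world positions, then take wrist close-ups.

```bash
cat > h.py <<'E'
from bench import manip, effector, viewer
import numpy as np, cv2
from scipy.spatial.transform import Rotation as R
def cam(n, calib=None):
    c=calib or viewer.get_calibration(n); f=200/np.tan(np.radians(c['vfov']/2))
    return np.array([[f,0,c['cx']],[0,f,c['cy']],[0,0,1]]),np.array(c['eye']),R.from_quat(c['attitude']).as_matrix()
def pix2z(C,uv,z):
    K,e,A=C; d=A@np.linalg.solve(K,[uv[0],uv[1],1]); return e+d*(z-e[2])/d[2]
def proj(C,p):
    K,e,A=C; q=K@(A.T@(np.asarray(p)-e)); return q[:2]/q[2]
def down(yaw):  # tool z down, tool x axis at heading yaw
    c,s=np.cos(yaw),np.sin(yaw)
    return R.from_matrix(np.array([[c,s,0],[s,-c,0],[0,0,-1]])).as_quat()
def snap(n,name):
    import pickle
    c=viewer.get_calibration(n); im=viewer.get_image(n)
    cv2.imwrite(f"pics/{name}.png",im[:,:,::-1]); pickle.dump(c,open(f"pics/{name}.pkl","wb")); return im
def load(name):
    import pickle; return cam(None,pickle.load(open(f"pics/{name}.pkl","rb")))
def st():
    print('t',manip.current_clock(),'p',np.round(manip.current_tool_pos(),4),'F',np.round(manip.current_force(),2),'gap',round(manip.current_finger_gap(),4))
E
python3 - <<'E'
from h import *
C=cam('top')
for n,uv,z in [('rackA',(404,188),.066),('rackB',(446,184),.066),('rackC',(456,245),.066),('rackD',(415,252),.066),('ytip',(402,241),.044),('yout',(417,240),.044),
 ('mat1',(281,223),.004),('mat2',(335,221),.004),('mat3',(338,274),.004),('mat4',(281,276),.004),
 ('brFL',(265,200),.115),('brFR',(331,190),.115),('brBR',(326,149),.115),('brBL',(257,160),.115),('yl1',(310,152),.115),('yl2',(319,191),.115),('ball',(272,173),.222),('boss',(240,252),.01),('ham',(209,252),.02)]:
    print(n,np.round(pix2z(C,uv,z),3))
p0=pix2z(C,(402,241),.044)
for yaw in np.radians([-180,-90,0,90]):
  for q in [(p0[0],p0[1]-.0,.25)]: print(np.degrees(yaw),manip.solve_ik(q,down(yaw)))
E
```

```text
rackA [ 0.628 -0.325  0.066]
rackB [ 0.64  -0.466  0.066]
rackC [ 0.435 -0.487  0.066]
rackD [ 0.414 -0.352  0.066]
ytip [ 0.453 -0.315  0.044]
yout [ 0.456 -0.365  0.044]
mat1 [0.524 0.091 0.004]
mat2 [ 0.529 -0.095  0.004]
mat3 [ 0.348 -0.101  0.004]
mat4 [0.343 0.091 0.004]
brFL [0.583 0.135 0.115]
brFR [ 0.614 -0.079  0.115]
brBR [ 0.752 -0.065  0.115]
brBL [0.718 0.162 0.115]
yl1 [ 0.743 -0.012  0.115]
yl2 [ 0.611 -0.04   0.115]
ball [0.646 0.103 0.222]
boss [0.425 0.23  0.01 ]
ham [0.426 0.333 0.02 ]
-180.0 [ 1.40193725  0.48543977 -1.10792513  1.76136516  0.46654073  1.18951844
  1.73037504]
-90.0 [-0.39248982  0.63203715  1.36309183  1.81518389 -0.65450515  1.25199297
 -1.98275475]
0.0 [ 0.98587291  0.31072686 -0.51945284  1.77318814  0.17092134  1.10247546
 -1.16125162]
90.0 [ 1.21231645  0.37348761 -0.81663987  1.76631167  0.29833234  1.13080344
  0.30113441]
```

```bash
cat >> h.py <<'E'
def look(target,yaw,z,name,uv=(320,200)):
    """TCP at height z, tool down at yaw, so that target appears at pixel uv"""
    K,e,A=cam('wrist'); T=R.from_quat(manip.current_tcp_rot()).as_matrix(); p=np.array(manip.current_tool_pos())
    off=T.T@(e-p); At=T.T@A; N=R.from_quat(down(yaw)).as_matrix()
    xy=np.array(target[:2],float)
    C=(K,np.r_[0,0,z]+N@off,N@At); g=pix2z(C,uv,target[2])
    manip.move_pose([*(xy-g[:2]),z],down(yaw)); manip.sleep(.3); return snap('wrist',name)
E
python3 - <<'E'
from h import *
K,e,A=cam('wrist'); T=R.from_quat(manip.current_tcp_rot()).as_matrix()
print(T.T@(e-manip.current_tool_pos())); print(np.round(T.T@A,3))
look((.47,-.31,.05),np.radians(95),.2,'rack1'); st()
look((.57,-.0,.08),np.radians(8),.3,'br1'); st()
print(manip.current_q())
import numpy as np
a=cv2.imread('pics/rack1.png');b=cv2.imread('pics/br1.png')
E
```

```text
[ 7.39516184e-02  4.92159089e-05 -1.58667887e-01]
[[-0.    -0.96  -0.28 ]
 [ 1.     0.    -0.001]
 [ 0.001 -0.28   0.96 ]]
t 1.8833 p [ 0.4688 -0.2911  0.2   ] F [0.17 0.76 0.28] gap 0.0917
t 3.9333 p [0.609  0.0027 0.2999] F [-0.28 -0.41  0.22] gap 0.0918
[ 0.42178798  0.39839639 -0.62756735  1.5673208   0.24200911  1.25493793
 -1.67582447]
```

View pics/rack1.png

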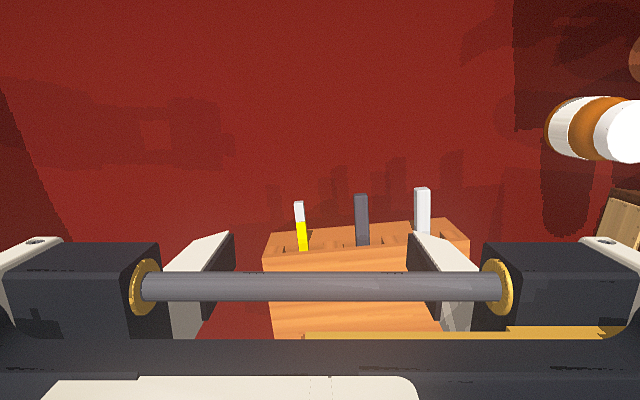

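View pics/br1.png

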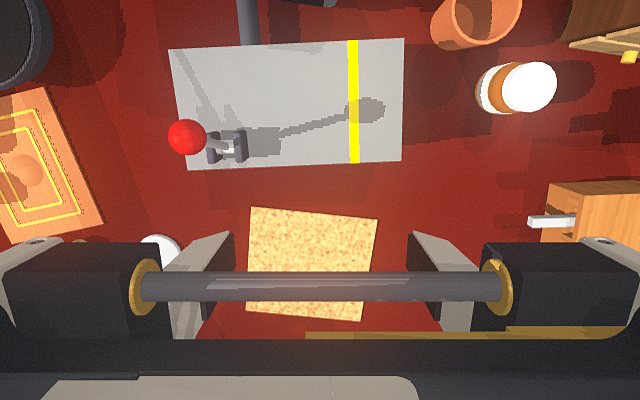

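The rack view shows the yellow punch's tip end at about (300,201), entering the rack at (303,250). The breaker view shows the box top with corners near (169,49), (404,38), (401,160) and (187,170), the yellow line at x≈353, the ball at (187,137), and the mat corners. I'll refine these numerically.

```bash
python3 - <<'E'
from h import *
from scipy.optimize import least_squares
# breaker top
im=cv2.imread('pics/br1.png'); C=load('br1')
hsv=cv2.cvtColor(im,cv2.COLOR_BGR2HSV)
def edge(p,q,g,half=8):
    """points of strongest step across segment p-q in gray g, fitted line"""
    p,q=np.array(p,float),np.array(q,float); d=(q-p)/np.linalg.norm(q-p); n=np.array([-d[1],d[0]])
    pts=[]
    for s in np.linspace(.12,.88,40):
        o=p+s*(q-p); t=np.arange(-half,half+.01,.25)
        xy=(o+t[:,None]*n).astype(np.float32)
        v=cv2.remap(g,xy[:,0].reshape(1,-1),xy[:,1].reshape(1,-1),cv2.INTER_LINEAR)[0]
        gr=abs(cv2.GaussianBlur(np.gradient(v).reshape(1,-1).astype(np.float32),(9,1),0)[0]); pts.append(o+t[gr.argmax()]*n)
    pts=np.array(pts,np.float32); vx,vy,x,y=cv2.fitLine(pts,cv2.DIST_HUBER,0,.01,.01).ravel()
    return np.array([x,y]),np.array([vx,vy])
def isect(a,b):
    k=np.linalg.solve(np.c_[a[1],-b[1]],b[0]-a[0]); return a[0]+k[0]*a[1]
def quad(c,g,half=8):
    L=[edge(c[i],c[(i+1)%4],g,half) for i in range(4)]
    return [isect(L[i-1],L[i]) for i in range(4)]
g=hsv[:,:,1].astype(np.float32)
c=quad([(169,49),(404,38),(401,160),(187,170)],g); print('br px',np.round(c,1))
W=np.array([pix2z(C,u,.115) for u in c]); print(np.round(W,4)) # BL,BR,FR,FL
def pose(W,model):
    f=lambda v: (W[:,:2]-(R.from_euler('z',v[2]).as_matrix()[:2,:2]@model.T).T-v[:2]).ravel()
    r=least_squares(f,[.66,.04,.1]); print('pose',np.round(r.x,4),np.degrees(r.x[2]),'res mm',np.round(r.fun*1e3,1)); return r.x
b=pose(W,np.array([[60,115],[60,-115],[-60,-115],[-60,115]])/1e3)
# yellow line
m=cv2.inRange(hsv,(22,150,120),(35,255,255))[:, :]; m[200:]=0; m[:,:330]=0; m[:,370:]=0
ys,xs=np.nonzero(m)
for y in (60,140):
    p=pix2z(C,(xs[abs(ys-y)<6].mean(),y),.115); print('yl in breaker', (R.from_euler('z',-b[2]).as_matrix()@(p-[b[0],b[1],0]))*1e3)
# ball
m=cv2.inRange(hsv,(0,180,150),(8,255,255)); m[:, :160]=0;m[:,215:]=0;m[:110]=0;m[170:]=0
n,l,s,cc=cv2.connectedComponentsWithStats(m); k=s[1:,4].argmax()+1; print('ball px',cc[k],s[k])
bp=np.r_[b[:2],0]+R.from_euler('z',b[2]).apply([-.035+.095*np.sin(.2),.065,.129+.095*np.cos(.2)]); print('ball pred',proj(C,bp),bp)
# mat
c=[(250,206),(378,219),(362,321),(246,311)]
mm=cv2.inRange(hsv,(15,50,120),(28,200,255)); mm[:190]=0; mm[335:]=0;mm[:,:235]=0;mm[:,:][:,390:]=0
print('mat');Lt=edge(c[0],c[1],g);Ll=edge(c[0],(247,265),g,5);Lr=edge(c[1],(371,265),g,5)
P=np.array([pix2z(C,isect(Ll,Lt),.004),pix2z(C,isect(Lt,Lr),.004)]);print(np.round(P,4)); d=P[1]-P[0]; print('len',np.linalg.norm(d),'yaw',np.degrees(np.arctan2(d[0],-d[1])))
# rack / punch
im=cv2.imread('pics/rack1.png'); C=load('rack1'); big=im[150:290,230:490]
cv2.imwrite('pics/rc.png',cv2.resize(big,None,fx=3,fy=3,interpolation=cv2.INTER_CUBIC))
E
```

```text
br px [[167.8  48.8]
 [404.   37.2]
 [400.9 160.7]
 [185.5 170.1]]
[[ 0.7113  0.1672  0.115 ]
 [ 0.7532 -0.0589  0.115 ]
 [ 0.6347 -0.0809  0.115 ]
 [ 0.5924  0.1474  0.115 ]]
pose [0.6729 0.0437 0.1812] 10.38185739811839 res mm [ 0.1 -0.4  0.6 -0.3  0.1 -0.7 -0.8  1.4]
yl in breaker [ 42.19555451 -65.36246643 115.        ]
yl in breaker [-35.93935288 -65.78411386 115.        ]
ball px [185.70352717 137.26310772] [ 168  120   38   36 1049]
ball pred [187.10567564 136.7260176 ] [0.64531618 0.10473997 0.22210632]
mat
[[ 0.5227  0.0948  0.004 ]
 [ 0.5281 -0.0942  0.004 ]]
len 0.18904190942168703 yaw 1.6292011843644614
```

View pics/rc.png

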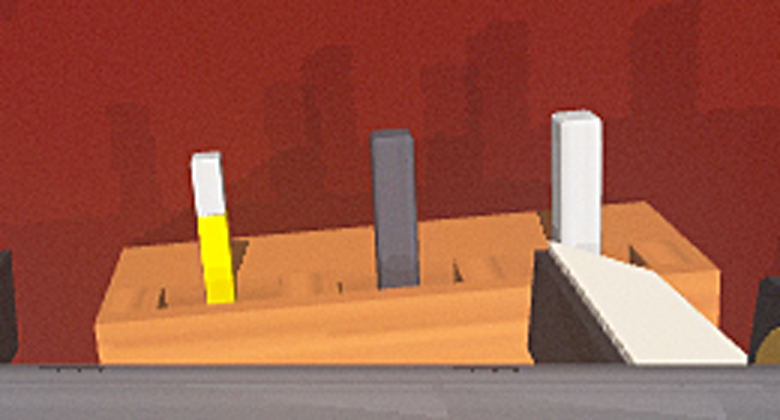

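```bash
python3 - <<'E'
from h import *
C=load('rack1'); f=lambda u,v,z: pix2z(C,(u/3+230-.33,v/3+150-.33),z)
a,b=f(98,325,.066),f(717,270,.066); d=b-a; print('roof edge',a,b,np.linalg.norm(d)); y=d[:2]/np.linalg.norm(d)
print('front yaw of normal', np.degrees(np.arctan2(y[0],-y[1])), )
t,i=f(207,156,.049),f(220,298,.049); e=t-i; print('tip',t,i,'dir deg',np.degrees(np.arctan2(e[1],e[0])),np.linalg.norm(e))
print('width',np.linalg.norm(f(193,157,.049)-f(221,155,.049)))
print('dark',f(393,132,.051),f(398,285,.051)); print('steel tip',f(577,114,.053))
E
```

```text
roof edge [ 0.4156843  -0.36970624  0.066     ] [ 0.61621501 -0.33256642  0.066     ] 0.20394100718512176
front yaw of normal 100.49272272176347
tip [ 0.44707732 -0.31331251  0.049     ] [ 0.4550397  -0.36456396  0.049     ] dir deg 98.83082736737954 0.0518662687171509
width 0.009380617073333751
dark [ 0.50758928 -0.29920251  0.051     ] [ 0.51586718 -0.35345464  0.051     ]
steel tip [ 0.56613672 -0.28750795  0.053     ]
```

Neighbouring punches are 62 mm away, so an open finger (46 to 65 mm off centre) would land on the dark punch. I'll shift the gripper 15 mm outwards so the inner finger drops into the gap. The gentle close then swings the loose punch slightly.

```bash
cat > g1.py <<'E'
from h import *
A=np.radians(99.8); o=np.array([np.cos(A),np.sin(A),0]); l=np.array([np.sin(A),-np.cos(A),0])
tip=np.array([.4471,-.3133,0]); g=tip-.022*o-.015*l; q=down(A+np.radians(6))
manip.move_pose([*g[:2],.12],q); st()
manip.servo_line([*g[:2],.042],vel=.08); st()
effector.close(6); st()
snap('wrist','grip1')
E
python3 g1.py
```

```text
t 5.8 p [ 0.4369 -0.3371  0.1204] F [0.26 0.2  0.13] gap 0.0921
t 6.925 p [ 0.4365 -0.3378  0.0425] F [-0.03 -0.19 -0.16] gap 0.0922
t 8.1917 p [ 0.4361 -0.3376  0.042 ] F [ 1.27  0.34 -0.52] gap 0.0101
```

View pics/grip1.png

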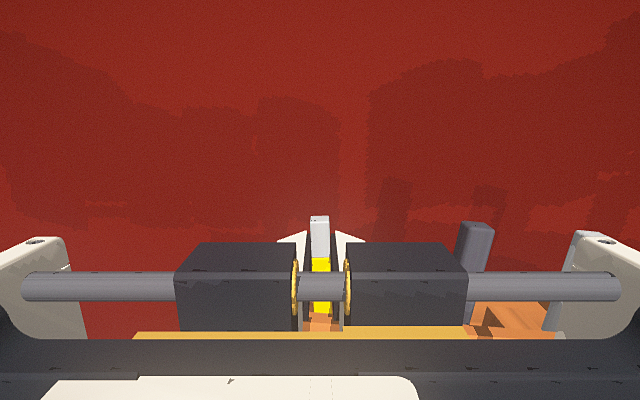

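The yellow punch is gripped (gap 10 mm, tip at (320,217)) and the dark punch at (474,235) is untouched. I'll pull it out, tighten the grip and lay it on the mat.

```bash
cat > g2.py <<'E'
from h import *
A=np.radians(99.8); o=np.array([np.cos(A),np.sin(A),0])
C=cam('wrist'); p=np.array(manip.current_tool_pos()); t=pix2z(C,(320,218),.049); print('tip-tcp',np.linalg.norm((t-p)[:2]))
manip.servo_line(p+.03*o+[0,0,.001],vel=.06); effector.close(50); st()
manip.servo_line(p+.125*o+[0,0,.002],vel=.12); st()
manip.servo_line(p+.14*o+[0,0,.09],vel=.15)
Y=.1812
manip.move_pose([.488,.0096,.08],down(Y)); st()
manip.servo_line([.488,.0096,.02],vel=.1)
for z in (.014,.011,.009,.0075):
    manip.servo_line([.488,.0096,z],vel=.03); st()
    if manip.current_force()[2]>4: break
effector.open_jaws(); manip.servo_line([.488,.0096,.08],vel=.15)
look((.46,.0,.01),Y,.2,'mat1',(320,150)); st()
E
python3 g2.py
```

```text
tip-tcp 0.020204520884112443
t 9.1083 p [ 0.4311 -0.3083  0.043 ] F [-0.17  0.33 -0.3 ] gap 0.009
t 10.05 p [ 0.4151 -0.2152  0.044 ] F [ 0.25  0.2  -0.79] gap 0.0096
t 12.5667 p [0.4878 0.0092 0.0797] F [-0.61  0.76 -1.11] gap 0.0089
t 13.6667 p [0.488  0.0096 0.0141] F [ 0.56 -0.19 -0.81] gap 0.0092
t 13.9167 p [0.4879 0.0096 0.0109] F [-0.06  0.43 -2.01] gap 0.0092
t 14.1667 p [0.4879 0.0096 0.0089] F [-0.26 -0.12 -0.85] gap 0.0091
t 14.4167 p [0.4881 0.0096 0.0075] F [ 1.04 -0.98 -0.95] gap 0.0091
t 17.3417 p [ 0.4355 -0.0046  0.199 ] F [ 1.06  0.67 -0.89] gap 0.0919
```

View pics/mat1.png

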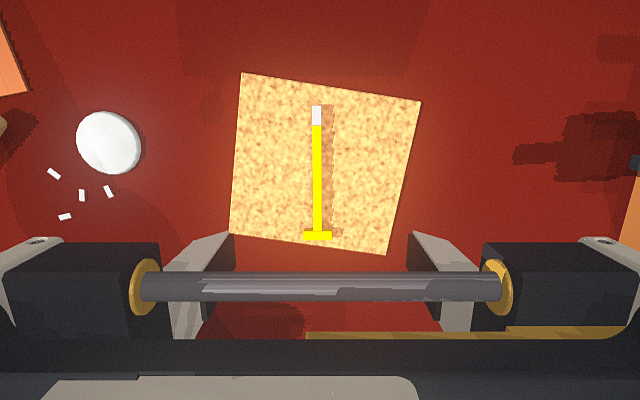

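The punch lies flat on the mat: tip at (316,106), head at (318,237). I'll measure its axis, regrasp near the head and bring it in front of the hole.

```bash
cat > g3.py <<'E'
from h import *
C=load('mat1'); K,e,_=C; im=cv2.imread('pics/mat1.png'); hsv=cv2.cvtColor(im,cv2.COLOR_BGR2HSV)
m=cv2.inRange(hsv,(24,200,150),(34,255,255)); xs=lambda v: np.nonzero(m[v,290:345])[0].mean()+290
P=np.array([pix2z(C,(xs(v)+.5,v+.5),.014) for v in range(132,226)])
vx,vy,x,y=cv2.fitLine(P[:,:2].astype(np.float32),cv2.DIST_HUBER,0,.01,.01).ravel(); d=np.array([vx,vy])*np.sign(vx)
tip=pix2z(C,(316.8,106),.014); tip=np.array([x,y])+d*np.dot(tip[:2]-[x,y],d); hd=pix2z(C,(318,240),.014)
a=np.arctan2(d[1],d[0]); print('yaw',np.degrees(a),'tip',tip,'len',np.linalg.norm(tip-hd[:2]))
g=tip-.105*d; np.save('grasp.npy',np.r_[tip,a])
manip.move_pose([*g,.06],down(a)); manip.servo_line([*g,.006],vel=.08); effector.close(50); st()
manip.servo_line([*g,.09],vel=.12); st()
B=np.array([.6729,.0437,0]); rb=R.from_euler('z',.1812)
hole=B+rb.apply([-.064,-.065,.070]); u=rb.apply([1,0,0]); print('hole',hole)
# tip 25 mm before the mouth, tool yaw so that punch is along u
w=hole-u*(.105+.025); manip.move_pose([w[0],w[1],.067],down(.1812)); manip.sleep(.3); st()
snap('wrist','pre')
im=cv2.imread('pics/pre.png'); print(proj(cam('wrist'),hole),proj(cam('wrist'),hole-u*.025+[0,0,.005]))
E
python3 g3.py
```

```text
yaw 10.846987 tip [0.50342194 0.0123315 ] len 0.14856094480722956
t 20.05 p [ 0.4003 -0.0074  0.006 ] F [ 0.42  0.69 -0.5 ] gap 0.009
t 20.9 p [ 0.3997 -0.0076  0.0896] F [ 0.91  0.39 -1.61] gap 0.0096
hole [ 0.62166145 -0.03176927  0.07      ]
t 21.7083 p [ 0.4931 -0.0547  0.0672] F [ 0.4  -0.04 -1.14] gap 0.009
[321.34435476 -39.41555979] [321.28245604  24.77260093]
```

View pics/pre.png

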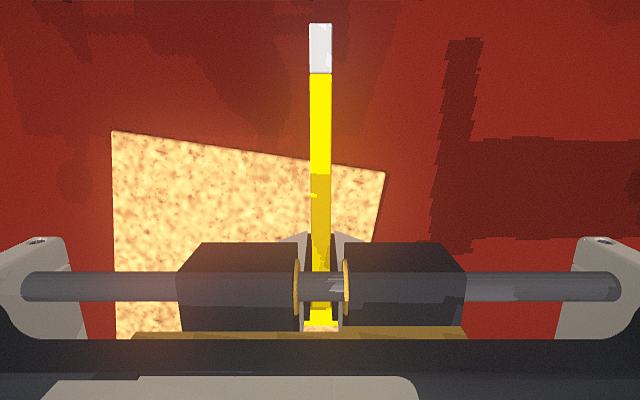

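The tip is at (320,24), within 1 px of the prediction. Next is a slow insertion and press, watching force and ball.

```bash
cat > g4.py <<'E'
from h import *
B=np.array([.6729,.0437,0]); rb=R.from_euler('z',.1812)
hole=B+rb.apply([-.064,-.065,.067]); u=rb.apply([1,0,0])
go=lambda d,v: manip.servo_line(hole+u*(d-.105),vel=v)
def fx(): return np.mean([np.dot(manip.current_force(),u) for _ in range(5)])
def ball():
    h=cv2.cvtColor(viewer.get_image('top'),cv2.COLOR_RGB2HSV)[140:240,240:310]
    m=cv2.inRange(h,(0,200,120),(6,255,255))|cv2.inRange(h,(176,200,120),(180,255,255))
    n,l,s,c=cv2.connectedComponentsWithStats(m)
    # ball is the brightest red: bench is darker
    v=(m>0)&(h[:,:,2]>190); ys,xs=np.nonzero(v); return (xs.mean()+240,ys.mean()+140,len(xs)) if len(xs) else None
b0=ball(); print(b0)
go(.0,.06); go(.034,.04); f0=fx(); st(); print('f0',f0)
for d in np.arange(.036,.0481,.001):
    go(d,.02); manip.sleep(.1); f=fx(); b=ball(); print(round(d,3),round(f-f0,2),np.round(b,1) if b else b)
    if (b and abs(b[1]-b0[1])>3) or f-f0<-9: break
manip.sleep(.3);print(ball()); st()
E
python3 g4.py
```

```text
(np.float64(271.125), np.float64(172.33333333333334), 24)
t 23.375 p [ 0.5514 -0.0446  0.0669] F [ 0.58 -0.06 -1.53] gap 0.0092
f0 0.5547643086730214
0.036 -1.02 [271.2 172.5  28. ]
0.037 -1.56 [271.3 172.4  27. ]
0.038 -3.52 [271.3 172.3  26. ]
0.039 -3.79 [271.5 173.   26. ]
0.04 -3.85 [271.6 174.7  27. ]
0.041 -5.07 [272.  176.5  26. ]
(np.float64(272.0), np.float64(176.5), 26)
t 26.125 p [ 0.5587 -0.0433  0.067 ] F [-3.18  0.1  -1.69] gap 0.0095
```

```bash
sed -e 's/^go(.0,.06).*$/f0=.5/' -e 's/np.arange(.036/np.arange(.042/' -e 's/>3) or f-f0<-9/>12) or f-f0<-9/' -e 's/^manip.sleep(.3).*$/for _ in range(8): manip.sleep(.2); print(ball())/' g4.py > g5.py; echo 'st(); snap("scene","drop")' >> g5.py; python3 g5.py
python3 -c "
import cv2;a=cv2.imread('pics/drop.png')[180:320,260:460];cv2.imwrite('pics/dropc.png',cv2.resize(a,None,fx=3,fy=3))"
```

```text
(np.float64(272.04), np.float64(176.6), 25)
0.042 -4.51 [272.3 178.6  29. ]
0.043 -4.97 [272.7 180.8  25. ]
0.044 -5.63 [273.7 185.4  32. ]
0.045 -6.38 [276.8 202.4  36. ]
(np.float64(279.0), np.float64(212.30232558139534), 43)
(np.float64(279.0), np.float64(212.21428571428572), 42)
(np.float64(279.04761904761904), np.float64(212.38095238095238), 42)
(np.float64(279.06976744186045), np.float64(212.30232558139534), 43)
(np.float64(279.0487804878049), np.float64(212.2926829268293), 41)
(np.float64(279.0487804878049), np.float64(212.2926829268293), 41)
(np.float64(279.0487804878049), np.float64(212.2926829268293), 41)
(np.float64(279.04761904761904), np.float64(212.38095238095238), 42)
t 29.775 p [ 0.5623 -0.0426  0.0669] F [-5.02 -1.66 -1.16] gap 0.0097
```

View pics/dropc.png

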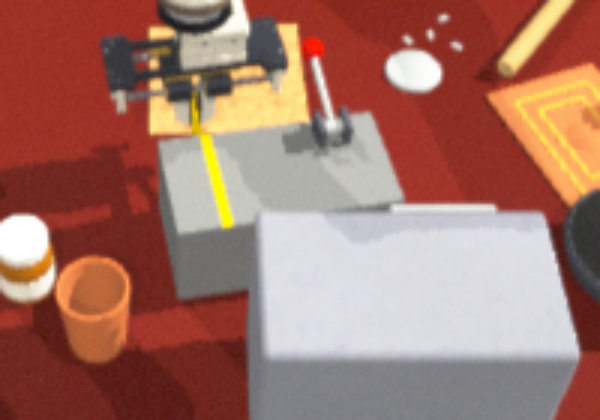

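The lever tripped and dropped out over the front. I'll check it against the predicted ball position, then withdraw and lay the punch on the mat.

```bash
cat > g6.py <<'E'
from h import *
B=np.array([.6729,.0437,0]); rb=R.from_euler('z',.1812); u=rb.apply([1,0,0])
bp=lambda th: B+rb.apply([-.035-.095*np.sin(th-.2),.065,.129+.095*np.cos(th-.2)])
T=cam('top'); print('pred 0',proj(T,bp(0)),'1.45',proj(T,bp(1.45)),'1.55',proj(T,bp(1.55)),bp(1.55))
p=np.array(manip.current_tool_pos())
manip.servo_line(p-u*.01,vel=.04); manip.servo_line(p-u*.085,vel=.12); st()
g=np.array([.4065,-.0055]); manip.servo_line([*g,.05],vel=.15)
manip.servo_line([*g,.012],vel=.08); manip.servo_line([*g,.0068],vel=.03); st()
effector.open_jaws(); manip.servo_line([*g,.12],vel=.2)
b=bp(1.55); manip.move_pose([b[0],b[1],.25],down(.1812)); manip.sleep(.2); st()
snap('wrist','ball')
print(manip.current_q(),proj(cam('wrist'),b))
E
python3 g6.py
```

```text
pred 0 [271.50824608 173.17652085] 1.45 [279.43458949 211.27312302] 1.55 [279.79367673 212.54545388] [0.53558321 0.08462414 0.14980564]
t 31.0083 p [ 0.4801 -0.0578  0.0674] F [ 0.34  0.15 -1.79] gap 0.0092
t 32.7167 p [ 0.4065 -0.0055  0.0069] F [ 0.09  0.05 -1.4 ] gap 0.0092
t 35.8167 p [0.5342 0.0833 0.2485] F [-0.67 -0.47  0.82] gap 0.0919
[ 0.3260607   0.31400156 -0.64319483  1.79419202  0.20913056  1.10426842
 -1.77951825] [319.22561903 193.64623863]
```

View pics/ball.png

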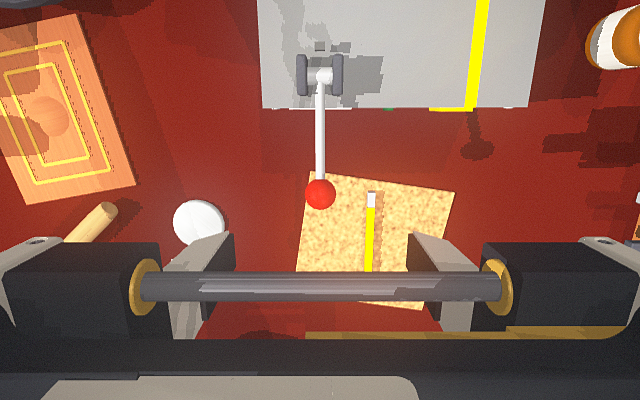

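The ball is at (320,193), exactly as predicted, so the lever is fully dropped. I'll grip the ball lightly and carry it along its arc to just short of home.

```bash
cat > g7.py <<'E'
from h import *
B=np.array([.6729,.0437,0]); rb=R.from_euler('z',.1812)
bp=lambda th: B+rb.apply([-.035-.095*np.sin(th-.2),.065,.129+.095*np.cos(th-.2)])
w=np.array([0,0,manip.grip_depth]); b=bp(1.55)
manip.servo_line(b-w,ori=down(.1812),vel=.1); st()
effector.close(8); st()
for th in np.linspace(1.55,.03,14)[1:]:
    manip.servo_line(bp(th)-w,vel=.08); F=manip.current_force()
    if np.linalg.norm(F)>15: print('force',th,F); break
st(); effector.open_jaws(); manip.sleep(.3)
manip.servo_line(np.array(manip.current_tool_pos())+[0,0,.1],vel=.15)
manip.move_pose([.45,.0,.4],down(.1812)); manip.sleep(.5); st()
T=cam('top'); print('pred',proj(T,bp(0)),proj(T,bp(.1)))
h=cv2.cvtColor(snap('top','end_t'),cv2.COLOR_RGB2HSV)[140:240,240:310]
v=cv2.inRange(h,(0,200,190),(6,255,255))|cv2.inRange(h,(176,200,190),(180,255,255)); ys,xs=np.nonzero(v); print(xs.mean()+240,ys.mean()+140,len(xs))
snap('wrist','end_w'); W=cam('wrist'); print('ball w',proj(W,bp(0)),proj(W,bp(.1)))
E
python3 g7.py
```

```text
t 37.2083 p [0.5362 0.0848 0.1317] F [0.48 0.26 0.81] gap 0.0919
t 38.2583 p [0.5357 0.0841 0.131 ] F [ 0.72 -1.61  0.17] gap 0.0252
t 42.05 p [0.6426 0.1041 0.2039] F [ 1.28 -5.41  2.39] gap 0.0251
t 45.7667 p [4.501e-01 2.000e-04 3.998e-01] F [-0.17 -1.03  0.44] gap 0.0916
pred [271.50824608 173.17652085] [272.00943285 176.00512317]
271.04 172.4 25
ball w [243.457017   -59.79261377] [243.79733138 -48.00826589]
```

View pics/end_w.png

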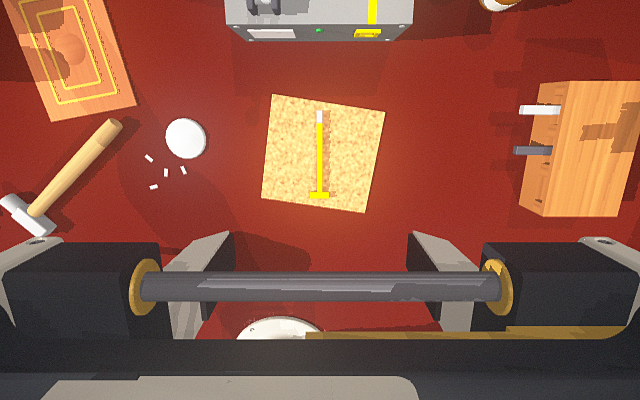

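The ball is back within 0.1 px of where it started in the top view (271.0, 172.4 against 271.1, 172.3). The punch lies flat on the mat and the other two punches are still in the rack. I'm handing in.

```bash
python3 -c "
from h import *
st(); manip.hand_in()"
```

```text
t 45.8667 p [4.501e-01 1.000e-04 4.000e-01] F [-0.49 -0.16  0.31] gap 0.0923
the job is handed in; nothing more can be done
```

The safety test is done and handed in at 45.9 s.

- **Press:** I took the yellow punch from the rack, laid it on the mat and regripped it near its head. I then pressed the button slowly, with about 6.4 N at most. The lever tripped and dropped fully; its ball was within 1 px of the computed dropped position.
- **Lever:** I put the punch back on the mat, then carried the lever's ball up and over its arc to within 0.03 rad of home and let it settle. In the last top picture the ball was within about 0.1 px of where it started.
- **Final state:** The last wrist picture shows the punch flat on the cork mat, well inside its edges. The steel and dark punches are still in the rack, and the robot is clear of everything. I did not measure the other objects again; the hammer and boss look undisturbed, and nothing came near the jar or cup.
- **Disagreement:** The button made contact about 1 to 2 mm earlier than the nominal 38 mm depth. The lever crept forward during the press before it fell, and it tripped at a nominal depth of 44 to 45 mm. I put this down to measurement error in where the punch tip and box were.

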